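# Take the bayonet cap off the gas filter

### The arm

A 6-joint arm with a two-finger parallel gripper is mounted at the origin on the work surface. World frame = base frame: x ahead of the robot, y to its left, z up, the work surface at z = 0. Lengths are in m, angles in degrees, forces in N, time in s.
With the tool pointing down it reaches from about 0.35 to 0.95 m from the base axis. Payload 17.4 kg.
Tool frame: the origin (TCP) lies at the very end of the fingers, on their centre line; the grasp point (between the pads) lies 19 mm behind it (ctrl.hold_point_z is the z of the grasp point in the tool frame, in m); z points along the fingers, y is the line along which they close (so a half turn about z gives the same grasp; the last joint's range is limited). The gripper opens to 93 mm and grips with 3 to 60 N. Pads are 15 mm wide; open, the fingers measure 128 mm over their backs; the gripper's body (75 mm by 188 mm) begins 65 mm behind the grasp point.
Start: joints at [-74.187, 6.646, 82.598, -0, 90.757, -2.166], TCP at [0.208, -0.642, 0.219] pointing down, gripper open.
Joint ranges: [-162.19, 162.19], [-47.58, 125.68], [4.15, 143.07], [-65.23, 245.23], [0.69, 171.88], [-170.13, 170.13]. Speed limits (degrees/s): [108.29, 108.29, 127.2, 180, 180, 180].

### API

Orientations are given as [roll, pitch, yaw] about the fixed x, y, z axes, in that order (R = Rz(yaw) Ry(pitch) Rx(roll)).
In Python, from cell import ctrl, cams, order gives the robot as it stands.
- The arm moves only by the tool carry_out, never from a script. Its argument "moves" is a list of rows, each an object with "gripper": the opening, from 0 (shut) to 1 (fully open); "offset": the shift along the tool's x, y, z normalised to -1 to 1, where 1 is 0.08 m, a list of three; "spin": the turn about the tool's z normalised to -1 to 1, where 1 is pi rad. In form: [{"gripper": gripper, "offset": [x, y, z], "spin": spin}, ...]. A call has 1 to 5 rows; each row is the pose to reach, as a shift and turn from the pose commanded when the call began, along the tool's axes at that moment, turning the shorter way round; what a row does not reach only later rows make up. A row lasts 1/8 s, in which the tool goes at most 62.5 mm and 10.7 degrees, less where a joint would pass 70% of its speed; a pose out of reach is approached as far as the arm can. A call with a number of a shift or a turn outside -1 to 1 is refused whole. A call with a gripper value outside its range is refused whole. The fingers move at their own pace and stop on an object; the grip force is fixed at half the most. Time passes only in rows, so rows that repeat a pose let the fingers close. It gives the time, the measured TCP pose, the force, the opening and the grip force at its end, in the units of the state.
- ctrl.read_state(): the state, without advancing time (a new reading comes with each control period).
- cams.read_camera(name): name is "side" or "top"; returns the picture (400x640x3 uint8, blue, green, red); there is no depth.
- cams.get_calibration(name): a dict with "fx", "fy", "cx", "cy" (pixels), "dist_coeffs" ([k1, k2, p1, p2, k3] as OpenCV has them; the pictures are not rectified), "origin" and "attitude" of the camera in the world. Camera axes: x right, y down, z forward; pixel columns grow to the right and rows downward; lengths in m; the calibration is good to about 2 mm. A picture is of the moment at which its call begins. get_calibration takes no time and is no camera call.
- order.finish_job(): hands the job in; it is judged then, once.
The state is a dict: "clock": time; "joint_pos": joint angles; "qvel": joint speeds; "effort": joint torques, N m; "tool_pos": TCP position; "orientation": TCP orientation; "force": force on the tool from outside, world axes, zero at the start; "wrist_torque": the same for the moment, N m; "finger_gap": finger opening in m; "grip_force": force on a finger pad.
Only numpy, scipy, OpenCV 4.12 (cv2) and the standard library are available. Lean on these libraries where they do the work, as an engineer would, in place of code of your own. Each camera call takes 0.05 s, during which the arm holds its last target. There are 200 camera calls.

### The job

Open the gas filter by the grill for inspection: push its release button fully down, twist the filter cap counterclockwise (seen from above) about a quarter turn until you feel its stop, lift it off, and set it down softly, upright, in the steel tray. Be gentle: never wrench the cap against its lock or stop, pull at it while the claws still hold it, or push harder on the button than it needs, and leave the jars and the bowl where they are.

Things in the scene. Friction and masses are not known exactly. Their poses are not given: they have to be found in the camera images.
- housing: Grey gas filter housing bolted to the counter, a block 170 x 130 x 50 mm (x, y, z) with brass pipe stubs on its +x and +y sides and an upright steel collar (92 mm across) on its middle that holds the cap. Origin: centre of the underside, on the collar's axis, z up. A sprung seat (6 N) presses the cap up against two claws, so it drags (0.02 to 0.12 Nm) as it turns; side play 2 mm.
- collar (a point): Centre of the steel collar's top, z 85 mm. Claws (z 78 to 85) overhang the cap's lugs; two opposite gaps, 26 mm wide, let the lugs out. Their direction varies and is not measured: the cap turns 49 to 83 degrees counterclockwise (from above) to a hard stop and is free to lift only within about 6 degrees of it; there the seat pushes it up 3 mm. Keep under 0.4 Nm at the stop and 12 N of pull.
- release (a joint): Travel of the release button, m: 0 up (locked), 0.008 fully down (rigid bottom). It needs about 5 N to start and 7 N at the bottom, and stays where it is pushed. While it is up its pin blocks a lug; the cap is unlocked from 0.0065 on.
- release_top (a point): Centre of the top face of the release button, a steel button 24 mm across, standing clear beside the collar, pressed straight down; its top is 86 mm above the counter when up. It lies 72 mm from the collar's axis, at 209 degrees counterclockwise from the housing's +x.
- cap: Loose aluminium cap, 0.2 to 0.32 kg, 77 mm tall. Origin: centre of the flat underside it stands on, 56 mm above the counter when fitted. Spigot 48 mm across, 39 tall, two lugs (20 wide, z 14 to 22) to radius 36 along +x and -x; disc 54 across, z 39 to 47; on it a grip bar 64 long (x), 14 thick (y), z 47 to 77. Locked, its x axis is within 3 degrees of the housing's x.
- tray: Low open steel tray, fixed to the counter, 200 x 160 x 25 mm (x, y, z) outside, walls and floor 4 mm thick. Origin: centre of the underside.
- shaker: Amber glass jar, 54 mm across, 110 mm tall; leave alone. Origin: centre of the underside.
- bowl: Small steel bowl, 100 mm across, 45 mm tall; leave alone. Origin: centre of the underside.
- spice: Clear jar with a white cap, 48 mm across, 90 mm tall; leave alone. Origin: centre of the underside.
There are look-alikes about, which are no part of the job. What is shaped like the cap but purple is not meant.

How it is judged (in metres and radians):
On the way, in this order (a step that is already met when the one before it is completed fails the run):
1. the release button is pushed down with the cap still locked in place (value of joint release above 0.0065 m and angle between the x axis of cap and the x axis of housing, either way round below 0.15 rad and z of cap in the frame of housing below 0.06 m), for 0.1 s.
2. the cap is turned by more than 37 degrees while still down in the collar (angle between the x axis of cap and the x axis of housing, either way round above 0.65 rad and z of cap in the frame of housing below 0.065 m and horizontal distance between cap and housing below 0.01 m), for 0.1 s.
3. the cap is lifted clear of the collar (z of cap in the frame of housing above 0.09 m), for 0.1 s.
At the end, for the whole second after the job is handed in: The cap stands on the tray's floor (underside less than 9 mm above the tray's underside, within 100 mm of its centre), upright within 0.1 rad, at rest, and the release button is still down (more than 6 mm) (horizontal distance between cap and tray below 0.1 m and z of cap in the frame of tray below 0.009 m and angle between cap's own z axis and vertical below 0.1 rad and contact force between cap and tray above 0.5 N and linear speed of cap below 0.02 m/s and value of joint release above 0.006 m); the robot touches nothing.
It fails at once if the cap is wrenched or pulled against the housing, its claws, lock or stop with more than 25 N, the seat's own push included (contact force between cap and housing above 25 N).
It fails at once if the button or housing is pushed with more than 35 N (contact force between the fingers and housing above 35 N).
It fails at once if the cap is pushed into the tray with more than 40 N (contact force between cap and tray above 40 N).
It fails at once if a jar or the bowl is moved by more than 20 mm (distance of any of shaker, bowl, spice from where it was at the start of the episode above 0.02 m).
It also fails if it takes over 72 s, if anything falls off the work surface, if the arm or the gripper's body presses on something with over 40 N, if the wrist force passes 120 N, or if a joint passes its speed limit or range.

## Working session

There is one attempt and no reset: what is moved stays moved. The work goes in short steps, Python scripts to look and compute and a tool call to move; the robot and the scene stay as the last step left them, time stands still between calls to the robot, and variables do not carry over. Pictures are saved under pics/ and viewed, at most 10 in all, crops included, and the job is handed in when it is done.

Besides the shell and the picture viewer there is one more tool, called after "Emit:" by a JSON object that holds its "op" and its "data". carry_out: Moves the arm, as the interface text tells. Scaled input: -1 to 1 covers 0.08 m each way for a shift and pi rad each way for a turn. Its arguments: {"type":"object","properties":{"moves":{"type":"array","items":{"type":"object","properties":{"gripper":{"type":"number"},"offset":{"type":"array","items":{"type":"number","minimum":-1,"maximum":1}},"spin":{"type":"number","minimum":-1,"maximum":1}}}}},"required":["moves"]}

```bash
mkdir -p pics
cat > h.py <<'E'
import numpy as np, cv2
from cell import ctrl, cams, order
from scipy.spatial.transform import Rotation as Ro
def cal(n):
    c=cams.get_calibration(n); K=np.array([[c['fx'],0,c['cx']],[0,c['fy'],c['cy']],[0,0,1.]])
    return c,K,np.array(c['dist_coeffs'],float)
def att(c):
    a=np.array(c['attitude'],float)
    return a if a.shape==(3,3) else Ro.from_euler('xyz',a,degrees=True).as_matrix()
def ray(n,uv):
    c,K,d=cal(n); p=cv2.undistortPoints(np.array(uv,float).reshape(-1,1,2),K,d).reshape(-1,2)
    return np.array(c['origin']),(att(c)@np.c_[p,np.ones(len(p))].T).T
def onz(n,uv,z):
    o,r=ray(n,uv); return o+r*((z-o[2])/r[:,2])[:,None]
def proj(n,P):
    c,K,d=cal(n); R=att(c).T
    return cv2.projectPoints(np.array(P,float).reshape(-1,1,3),cv2.Rodrigues(R)[0],-R@np.array(c['origin']),K,d)[0].reshape(-1,2)
E
python3 - <<'E'
from h import *
for n in('top','side'):
    cv2.imwrite(f'pics/{n}0.png',cams.read_camera(n)); print(n,cams.get_calibration(n))
print(ctrl.read_state(),ctrl.hold_point_z)
E
```

```text
top {'fx': 464.33096058786475, 'fy': 464.33096058786475, 'cx': 325.9836164460479, 'cy': 203.3188329685935, 'dist_coeffs': array([-0.06416849,  0.        ,  0.        ,  0.        ,  0.        ]), 'origin': array([ 0.46835605, -0.02114987,  0.9641636 ]), 'attitude': array([-169.55929088,   -2.26314495,  -88.52638149])}
side {'fx': 423.11752820545615, 'fy': 423.11752820545615, 'cx': 313.61395491998513, 'cy': 199.545740702109, 'dist_coeffs': array([-0.04861837,  0.        ,  0.        ,  0.        ,  0.        ]), 'origin': array([ 0.54682119, -0.72605729,  0.68015154]), 'attitude': array([-131.07253115,   -1.19048757,   -5.75935338])}
{'clock': 0.1, 'joint_pos': array([-7.41869041e+01,  6.67139655e+00,  8.26308312e+01,  9.19896560e-04,
        9.07551759e+01, -2.16614657e+00]), 'qvel': array([ 0.05284221, -0.1646718 , -0.10227707, -0.09511371,  0.00381922,
       -0.10161503]), 'effort': array([ 2.78141932e-03, -7.22897029e+01, -6.23867154e+01,  7.82617391e-02,
        2.27415824e-02, -9.99035205e-05]), 'tool_pos': array([ 0.20829958, -0.6418777 ,  0.21799054]), 'orientation': array([-1.79942672e+02, -3.08887549e-03,  1.79792526e+01]), 'force': array([-1.03759675,  0.44369128, -0.2798267 ]), 'wrist_torque': array([ 0.0450783 ,  0.00597135, -0.05850992]), 'grip_force': 0.0, 'finger_gap': 0.09290781156322445} -0.0188
```

View pics/top0.png

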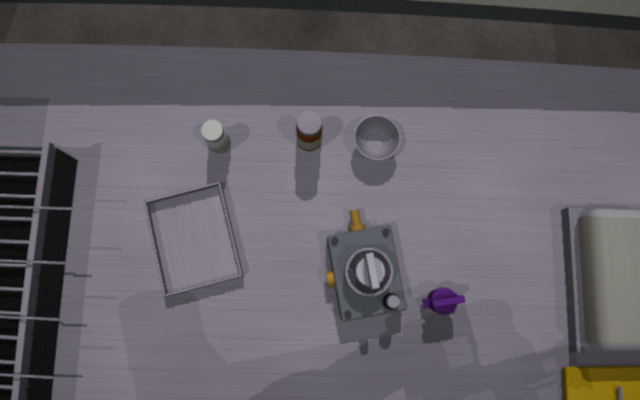

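View pics/side0.png

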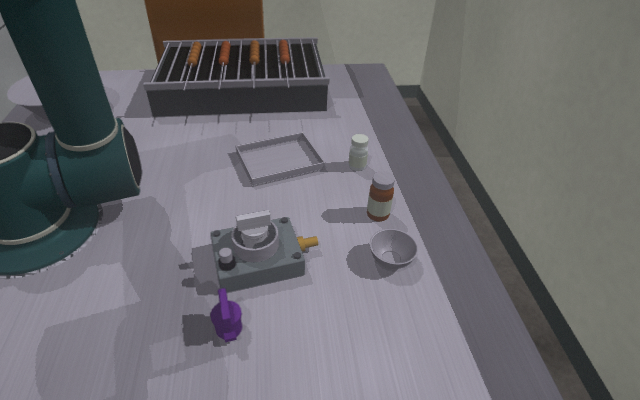

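The top view shows two cap shapes: the grey one in the housing's collar at (372,270) and the purple one loose at (443,300). The grey one is meant, as it sits in the collar and the purple one is excluded. The button is at (392,301), the tray at about (195,240) and the stubs at (355,218) and (331,278). I'll confirm in an enlarged crop.

Run:
```python
from h import *
a=cv2.imread('pics/top0.png')[205:330,310:480]; b=cv2.imread('pics/side0.png')[200:300,180:330]
f=lambda i,w,h:cv2.convertScaleAbs(cv2.resize(i,(w,h),interpolation=cv2.INTER_CUBIC),alpha=1.5)
cv2.imwrite('pics/c0.png',f(a,170*4,125*4)); cv2.imwrite('pics/c1.png',f(b,750,500))
```

```text
(no output)
```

View pics/c0.png

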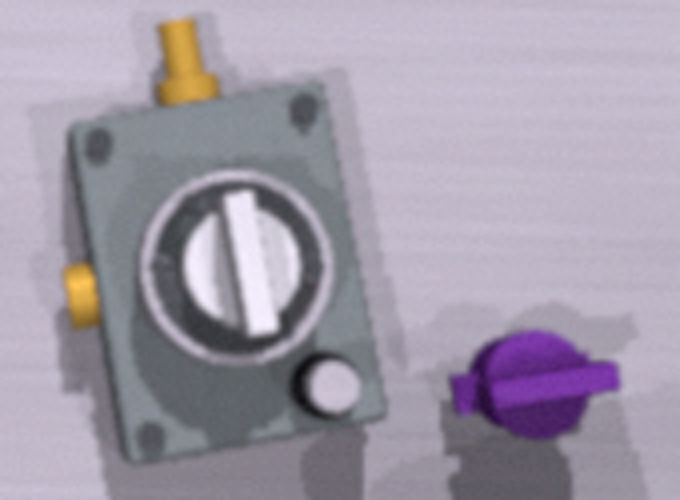

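View pics/c1.png

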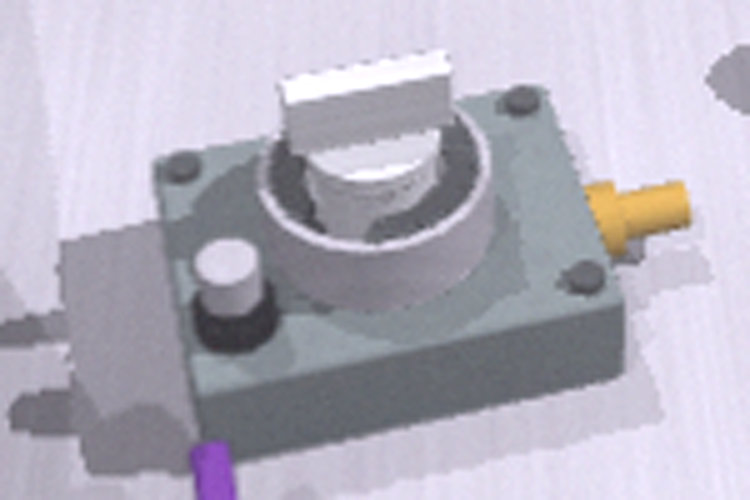

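The crops confirm it: the grey cap sits in the collar with its bar along the housing's x, and the button is at crop (333,387). The purple look-alike stands loose on the counter.

Run:
```python
from h import *
T=lambda p:(np.array(p,float)+.5)/4-.5+[310,205]
S=lambda p:(np.array(p,float)+.5)/5-.5+[180,200]
c=onz('top',T([(75,128),(322,86),(383,412),(130,462)]),.05)
print('housing',c.round(4).tolist(),c.mean(0)); 
d=(c[0]+c[1]-c[2]-c[3])/2; e=(c[0]+c[3]-c[1]-c[2])/2
ya=np.degrees(np.arctan2(d[1],d[0])); print('len',np.linalg.norm(d),np.linalg.norm(e),'yaw',ya,np.degrees(np.arctan2(-e[0],e[1])))
col=onz('top',T([(236.5,266.5)]),.085)[0]; print('collar',col)
b=onz('top',T([(224,195),(252,190),(278,328),(250,335)]),.133); print('bar',b.mean(0)); d=(b[0]+b[1]-b[2]-b[3])/2; print(np.linalg.norm(d),np.degrees(np.arctan2(d[1],d[0])))
bt=onz('top',T([(333,387)]),.086)[0]; print('btn top',bt,'side',onz('side',S([(228,262)]),.086)[0])
v=bt-col; print('r',np.linalg.norm(v),'ang',np.degrees(np.arctan2(v[1],v[0])),'->yaw',np.degrees(np.arctan2(v[1],v[0]))-209)
print('bar side',onz('side',S([(367,77)]),.133)[0])
o1,r1=ray('top',T([(333,387)]));o2,r2=ray('side',S([(228,262)]))
A=np.c_[r1[0],-r2[0]];s=np.linalg.lstsq(A,o2-o1,rcond=None)[0];print('tri',o1+s[0]*r1[0],o2+s[1]*r2[0])
t=onz('top',[(147,202),(220,184),(243,274),(167,295)],.025);print('tray',t.round(3).tolist(),t.mean(0)); d=(t[0]+t[1]-t[2]-t[3])/2; print(np.linalg.norm(d),np.degrees(np.arctan2(d[1],d[0])))
for n,uv in(('spice',(213,129)),('shaker',(309,120)),('bowl',(377,138))):print(n,onz('top',[uv],.09)[0])
print('purple',onz('top',[(443,300)],.05)[0])
```

```text
housing [[0.571, -0.0594, 0.05], [0.5957, -0.1824, 0.05], [0.4365, -0.2128, 0.05], [0.4103, -0.0899, 0.05]] [ 0.50337911 -0.13611728  0.05      ]
len 0.16280412393477675 0.12557341226805194 yaw 10.78264375123841 11.711630647330065
collar [ 0.50371969 -0.13576604  0.085     ]
bar [ 0.5041124  -0.13596859  0.133     ]
0.06253314714542224 11.294960813742813
btn top [ 0.44882667 -0.18163058  0.086     ] side [ 0.44806031 -0.18438165  0.086     ]
r 0.07153880363845534 ang -140.12036711749028 ->yaw -349.1203671174903
bar side [ 0.50283565 -0.13773715  0.133     ]
tri [ 0.44877278 -0.18207344  0.08357666] [ 0.44766601 -0.18221904  0.08362788]
tray [[0.633, 0.313, 0.025], [0.676, 0.166, 0.025], [0.494, 0.108, 0.025], [0.448, 0.256, 0.025]] [0.56251533 0.21076142 0.025     ]
0.19248503184958474 17.285877720064036
spice [0.77154161 0.1743945  0.09      ]
shaker [ 0.79721245 -0.01353654  0.09      ]
bowl [ 0.76519495 -0.14919411  0.09      ]
purple [ 0.45260066 -0.28750396  0.05      ]
```

Both cameras agree within 3 mm, and the collar–button distance comes out at 71.5 mm against 72 mm. Housing yaw is about 11.1°, the collar is at (0.5035,-0.1365), the button at (0.4485,-0.1825) and the tray at (0.5625,0.211). Moving toward the button with the gripper shut.

Emit:
{"op": "carry_out", "data": {"moves": [{"gripper":0,"offset":[1,-1,0],"spin":0},{"gripper":0,"offset":[1,-1,0],"spin":0},{"gripper":0,"offset":[1,-1,0],"spin":0}]}}

```text
clock: 0.48
tool_pos: [0.261, -0.5391, 0.219]
orientation: [180.0, -0.0, 18.1]
force: [0.5, 0.6, -0.1]
finger_gap: 0.0674
grip_force: 0.0
```

Emit:
{"op": "carry_out", "data": {"moves": [{"gripper":0,"offset":[1,-1,0],"spin":0},{"gripper":0,"offset":[1,-1,0],"spin":0},{"gripper":0,"offset":[1,-1,0],"spin":0}]}}

```text
clock: 0.85
tool_pos: [0.3121, -0.439, 0.2189]
orientation: [180.0, -0.0, 18.1]
force: [-1.2, -0.5, -0.0]
finger_gap: 0.0375
grip_force: 0.0
```

Emit:
{"op": "carry_out", "data": {"moves": [{"gripper":0,"offset":[1,-1,0],"spin":0},{"gripper":0,"offset":[1,-1,0],"spin":0},{"gripper":0,"offset":[1,-1,0],"spin":0}]}}

```text
clock: 1.23
tool_pos: [0.3634, -0.3388, 0.2188]
orientation: [180.0, -0.0, 18.1]
force: [0.3, -0.3, -0.3]
finger_gap: 0.0079
grip_force: 0.0
```

Emit:
{"op": "carry_out", "data": {"moves": [{"gripper":0,"offset":[1,-1,0],"spin":0},{"gripper":0,"offset":[1,-1,0],"spin":0},{"gripper":0,"offset":[1,-1,0],"spin":0}]}}

```text
clock: 1.6
tool_pos: [0.4148, -0.2384, 0.2186]
orientation: [-180.0, 0.0, 18.1]
force: [-0.5, -1.3, -0.4]
finger_gap: 0.0005
grip_force: 0.0
```

Emit:
{"op": "carry_out", "data": {"moves": [{"gripper":0,"offset":[0.61,-0.53,0],"spin":-0.122},{"gripper":0,"offset":[0.61,-0.53,0.3],"spin":-0.122},{"gripper":0,"offset":[0.61,-0.53,0.9],"spin":-0.122},{"gripper":0,"offset":[0.61,-0.53,0.9],"spin":-0.122},{"gripper":0,"offset":[0.61,-0.53,0.9],"spin":-0.122}]}}

```text
clock: 2.22
tool_pos: [0.4475, -0.1849, 0.1483]
orientation: [179.9, -0.0, 39.8]
force: [0.3, -0.8, 0.6]
finger_gap: 0.0002
grip_force: 0.0
```

Run:
```python
from h import *
a=cams.read_camera('top')[205:330,310:480]; b=cams.read_camera('side')[180:280,160:310]
f=lambda i,w,h:cv2.convertScaleAbs(cv2.resize(i,(w,h),interpolation=cv2.INTER_CUBIC),alpha=1.5)
cv2.imwrite('pics/d1.png',f(b,750,500))
s=ctrl.read_state();print(s['tool_pos'],s['force'])
```

```text
[ 0.44782129 -0.18457317  0.14870832] [-0.3304062  -0.5846138   0.10607413]
```

View pics/d1.png

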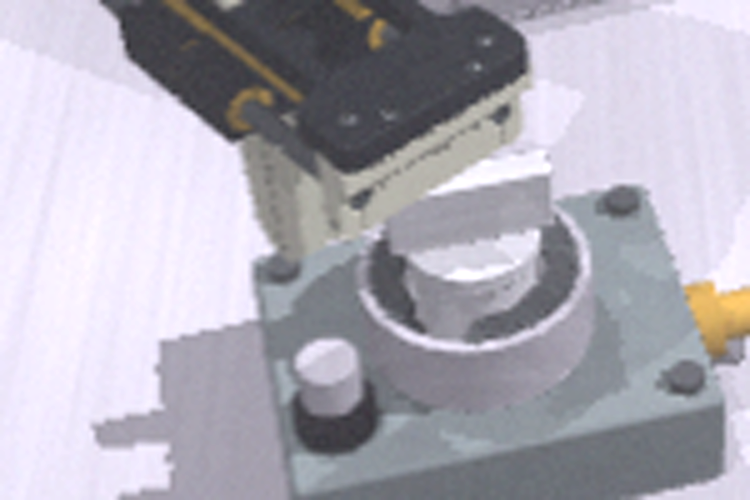

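Run:
```python
from h import *
s=ctrl.read_state();p=s['tool_pos'];R=Ro.from_euler('xyz',s['orientation'],degrees=True).as_matrix()
L=np.array([[0,0,0],[0,0,-.084],[.0375,.094,-.084],[.0375,-.094,-.084],[-.0375,.094,-.084],[-.0375,-.094,-.084]])
print(((proj('side',p+L@R.T)-[160,180])*5).round())
b=cams.read_camera('side')
cv2.imwrite('pics/d2.png',cv2.convertScaleAbs(cv2.resize(b[60:300,100:400],(750,600),interpolation=cv2.INTER_CUBIC),alpha=1.5))
```

```text
[[ 304.  241.]
 [ 272.   59.]
 [ 548.  143.]
 [ 204. -107.]
 [ 356.  263.]
 [  20.  -18.]]
```

View pics/d2.png

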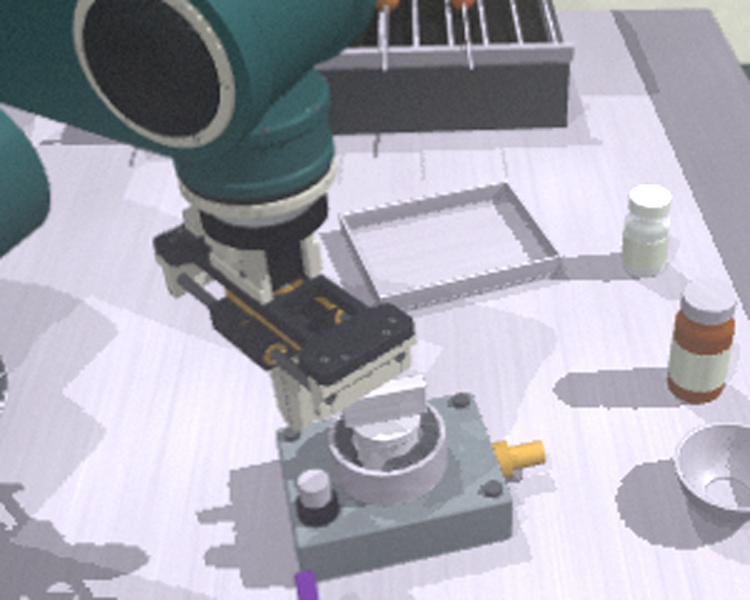

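The picture fits the projected TCP: the shut fingertips hang above the button and the gripper body clears the bar. Lowering now.

Emit:
{"op": "carry_out", "data": {"moves": [{"gripper":0,"offset":[0.02,-0.01,0.3],"spin":0},{"gripper":0,"offset":[0.02,-0.01,0.6],"spin":0},{"gripper":0,"offset":[0.02,-0.01,0.65],"spin":0},{"gripper":0,"offset":[0.02,-0.01,0.65],"spin":0}]}}

```text
clock: 2.88
tool_pos: [0.4484, -0.1821, 0.0958]
orientation: [179.9, -0.0, 39.9]
force: [0.5, -0.3, 0.4]
finger_gap: 0.0006
grip_force: 0.0
```

Emit:
{"op": "carry_out", "data": {"moves": [{"gripper":0,"offset":[0,0,0.03],"spin":0},{"gripper":0,"offset":[0,0,0.06],"spin":0},{"gripper":0,"offset":[0,0,0.08],"spin":0},{"gripper":0,"offset":[0,0,0.08],"spin":0}]}}

```text
clock: 3.38
tool_pos: [0.4479, -0.1819, 0.0882]
orientation: [-180.0, 0.0, 39.9]
force: [0.9, 0.1, -0.4]
finger_gap: 0.0009
grip_force: 0.0
```

Emit:
{"op": "carry_out", "data": {"moves": [{"gripper":0,"offset":[0,0,0.02],"spin":0},{"gripper":0,"offset":[0,0,0.04],"spin":0},{"gripper":0,"offset":[0,0,0.06],"spin":0},{"gripper":0,"offset":[0,0,0.06],"spin":0}]}}

```text
clock: 3.88
tool_pos: [0.448, -0.1819, 0.0834]
orientation: [180.0, -0.0, 39.9]
force: [0.2, 0.2, 3.1]
finger_gap: 0.0005
grip_force: 1.2
```

Emit:
{"op": "carry_out", "data": {"moves": [{"gripper":0,"offset":[0,0,0.015],"spin":0},{"gripper":0,"offset":[0,0,0.03],"spin":0},{"gripper":0,"offset":[0,0,0.04],"spin":0},{"gripper":0,"offset":[0,0,0.04],"spin":0}]}}

```text
clock: 4.38
tool_pos: [0.448, -0.1819, 0.0802]
orientation: [180.0, -0.0, 39.9]
force: [-0.3, -0.3, 4.0]
finger_gap: 0.0002
grip_force: 1.9
```

Emit:
{"op": "carry_out", "data": {"moves": [{"gripper":0,"offset":[0,0,0.01],"spin":0},{"gripper":0,"offset":[0,0,0.016],"spin":0},{"gripper":0,"offset":[0,0,0.016],"spin":0}]}}

```text
clock: 4.75
tool_pos: [0.448, -0.1819, 0.079]
orientation: [180.0, -0.0, 39.9]
force: [-1.0, -0.1, 4.6]
finger_gap: 0.0008
grip_force: 2.3
```

Emit:
{"op": "carry_out", "data": {"moves": [{"gripper":0,"offset":[0,0,0.005],"spin":0},{"gripper":0,"offset":[0,0,0.005],"spin":0},{"gripper":0,"offset":[0,0,0.005],"spin":0}]}}

```text
clock: 5.12
tool_pos: [0.448, -0.1819, 0.0786]
orientation: [180.0, -0.0, 39.9]
force: [-1.1, -0.8, 4.6]
finger_gap: 0.0002
grip_force: 2.5
```

Emit:
{"op": "carry_out", "data": {"moves": [{"gripper":0,"offset":[0,0,0.005],"spin":0},{"gripper":0,"offset":[0,0,0.005],"spin":0},{"gripper":0,"offset":[0,0,0.005],"spin":0}]}}

```text
clock: 5.5
tool_pos: [0.448, -0.1819, 0.0782]
orientation: [180.0, -0.0, 39.9]
force: [-1.5, -0.1, 5.5]
finger_gap: 0.0007
grip_force: 2.6
```

Emit:
{"op": "carry_out", "data": {"moves": [{"gripper":0,"offset":[0,0,0.004],"spin":0},{"gripper":0,"offset":[0,0,0.004],"spin":0},{"gripper":0,"offset":[0,0,0.004],"spin":0}]}}

```text
clock: 5.88
tool_pos: [0.4481, -0.182, 0.0782]
orientation: [180.0, -0.0, 39.9]
force: [-2.6, -0.8, 8.5]
finger_gap: 0.0007
grip_force: 4.0
```

Bottom felt: z holds at 78.2 mm while the force rises to 8.5 N. Raising and going over the cap.

Emit:
{"op": "carry_out", "data": {"moves": [{"gripper":0,"offset":[0,0,-0.3],"spin":0},{"gripper":0.6,"offset":[0,0,-1],"spin":0},{"gripper":0.6,"offset":[0,0,-1],"spin":0},{"gripper":0.6,"offset":[0,0,-1],"spin":0}]}}

```text
clock: 6.38
tool_pos: [0.4478, -0.1817, 0.1571]
orientation: [-180.0, 0.0, 39.9]
force: [-0.4, -0.3, -0.8]
finger_gap: 0.0261
grip_force: 0.0
```

Emit:
{"op": "carry_out", "data": {"moves": [{"gripper":0.6,"offset":[0.5,0.01,0],"spin":0.06},{"gripper":0.6,"offset":[0.9,0.01,0],"spin":0.12},{"gripper":0.6,"offset":[0.9,0.01,0],"spin":0.16},{"gripper":0.6,"offset":[0.9,0.01,0],"spin":0.16},{"gripper":0.6,"offset":[0.9,0.01,0],"spin":0.16}]}}

```text
clock: 7.0
tool_pos: [0.5033, -0.1364, 0.157]
orientation: [-180.0, 0.1, 11.3]
force: [-0.2, 1.0, -0.7]
finger_gap: 0.0561
grip_force: 0.0
```

Run:
```python
from h import *
s=ctrl.read_state();print(s['tool_pos'],s['orientation'],s['finger_gap'],s['force'],s['wrist_torque'])
b=cams.read_camera('side')[170:290,170:320]
cv2.imwrite('pics/e1.png',cv2.convertScaleAbs(cv2.resize(b,(750,600),interpolation=cv2.INTER_CUBIC),alpha=1.5))
print((proj('side',[s['tool_pos']])-[170,170])*5)
```

```text
[ 0.50327589 -0.13635475  0.15704237] [-1.79967711e+02  5.56398596e-02  1.12913072e+01] 0.056062378154792626 [-0.1616643   0.96309121 -0.70306557] [-0.05397516  0.07324112 -0.00778204]
[[411.44063062 174.926991  ]]
```

View pics/e1.png

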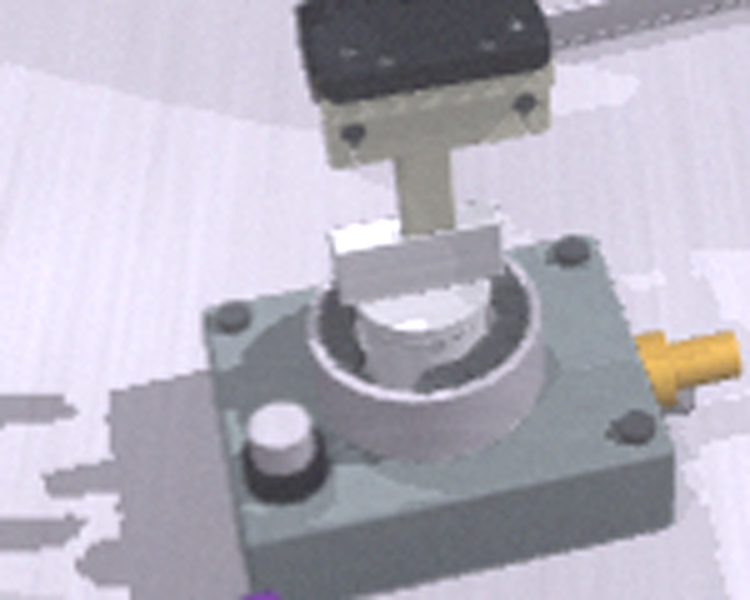

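The button stands visibly lower, and the fingers straddle the bar's middle at about (425,235). Lowering over the bar and narrowing the fingers in steps.

Emit:
{"op": "carry_out", "data": {"moves": [{"gripper":0.6,"offset":[0,0,0.2],"spin":0},{"gripper":0.6,"offset":[0,0,0.45],"spin":0},{"gripper":0.6,"offset":[0,0,0.62],"spin":0},{"gripper":0.6,"offset":[0,0,0.62],"spin":0}]}}

```text
clock: 7.55
tool_pos: [0.503, -0.1361, 0.1066]
orientation: [-179.9, 0.1, 11.1]
force: [-0.7, -0.1, 0.1]
finger_gap: 0.0557
grip_force: 0.0
```

Emit:
{"op": "carry_out", "data": {"moves": [{"gripper":0.2,"offset":[0,0,0],"spin":0},{"gripper":0.2,"offset":[0,0,0],"spin":0},{"gripper":0.2,"offset":[0,0,0],"spin":0},{"gripper":0.2,"offset":[0,0,0],"spin":0},{"gripper":0.2,"offset":[0,0,0],"spin":0}]}}

```text
clock: 8.18
tool_pos: [0.5037, -0.1362, 0.1083]
orientation: [180.0, -0.0, 11.1]
force: [0.4, 0.1, 0.2]
finger_gap: 0.0189
grip_force: 0.0
```

Emit:
{"op": "carry_out", "data": {"moves": [{"gripper":0.165,"offset":[0,0,0],"spin":0},{"gripper":0.165,"offset":[0,0,0],"spin":0},{"gripper":0.165,"offset":[0,0,0],"spin":0}]}}

```text
clock: 8.55
tool_pos: [0.5037, -0.1362, 0.1082]
orientation: [-180.0, 0.0, 11.1]
force: [0.1, -0.1, -1.0]
finger_gap: 0.0153
grip_force: 0.0
```

Emit:
{"op": "carry_out", "data": {"moves": [{"gripper":0.14,"offset":[0,0,0],"spin":0},{"gripper":0.14,"offset":[0,0,0],"spin":0},{"gripper":0.14,"offset":[0,0,0],"spin":0}]}}

```text
clock: 8.93
tool_pos: [0.5037, -0.1364, 0.1083]
orientation: [180.0, -0.0, 11.1]
force: [0.5, -3.5, -0.2]
finger_gap: 0.0136
grip_force: 20.1
```

Run:
```python
from h import *
s=ctrl.read_state();print(s['tool_pos'],s['orientation'],s['force'],s['wrist_torque'],s['grip_force'],s['joint_pos'])
```

```text
[ 0.50373324 -0.13644078  0.10827208] [ 1.79975648e+02 -2.71612519e-03  1.11358647e+01] [ 0.46832122 -3.49423045 -0.23703889] [-0.76643849 -0.18078338  0.03913078] 20.12278139591217 [-1.79445370e+01 -9.76520525e+00  1.09011406e+02 -2.02253235e-02
  8.07395902e+01  6.09228511e+01]
```

Gripped, with 3.5 N of side load. Easing it by a fraction of a millimetre with the full grip.

Emit:
{"op": "carry_out", "data": {"moves": [{"gripper":0.1,"offset":[0,0.004,0],"spin":0},{"gripper":0.1,"offset":[0,0.004,0],"spin":0}]}}

```text
clock: 9.18
tool_pos: [0.5038, -0.1365, 0.1083]
orientation: [-180.0, -0.0, 11.1]
force: [-0.5, -2.0, 0.3]
finger_gap: 0.014
grip_force: 30.0
```

```bash
cat > s.py <<'E'
from h import *
s=ctrl.read_state();print('F',s['force'].round(1),'T',s['wrist_torque'].round(2),s['grip_force'],s['tool_pos'].round(4),'yaw',s['orientation'][2].round(2),'t',s['clock'])
E
python3 s.py
```

```text
F [-0.5 -2.   0.3] T [-0.41 -0.02  0.01] 29.981307685375214 [ 0.5038 -0.1365  0.1083] yaw 11.14 t 9.175
```

Emit:
{"op": "carry_out", "data": {"moves": [{"gripper":0.1,"offset":[0,0.002,0],"spin":-0.014},{"gripper":0.1,"offset":[0,0.002,0],"spin":-0.028},{"gripper":0.1,"offset":[0,0.002,0],"spin":-0.042},{"gripper":0.1,"offset":[0,0.002,0],"spin":-0.056},{"gripper":0.1,"offset":[0,0.002,0],"spin":-0.056}]}}

```text
clock: 9.8
tool_pos: [0.5038, -0.1365, 0.1083]
orientation: [-180.0, -0.0, 21.2]
force: [0.3, 0.5, -0.0]
finger_gap: 0.0139
grip_force: 30.0
```

```bash
python3 s.py
```

```text
F [ 0.3  0.5 -0. ] T [ 0.18 -0.01  0.05] 29.987224638462067 [ 0.5038 -0.1365  0.1083] yaw 21.21 t 9.8
```

Emit:
{"op": "carry_out", "data": {"moves": [{"gripper":0.1,"offset":[0,0,0],"spin":-0.04},{"gripper":0.1,"offset":[0,0,0],"spin":-0.08},{"gripper":0.1,"offset":[0,0,0],"spin":-0.12},{"gripper":0.1,"offset":[0,0,0],"spin":-0.155},{"gripper":0.1,"offset":[0,0,0],"spin":-0.155}]}}

```text
clock: 10.42
tool_pos: [0.5038, -0.1366, 0.1083]
orientation: [-180.0, -0.0, 49.0]
force: [-0.4, 0.0, 2.1]
finger_gap: 0.0136
grip_force: 30.0
```

```bash
python3 s.py
```

```text
F [-0.4  0.   2.1] T [0.08 0.01 0.01] 29.986144602298737 [ 0.5038 -0.1366  0.1083] yaw 49.03 t 10.425
```

Emit:
{"op": "carry_out", "data": {"moves": [{"gripper":0.1,"offset":[0,0,0],"spin":-0.011},{"gripper":0.1,"offset":[0,0,0],"spin":-0.022},{"gripper":0.1,"offset":[0,0,0],"spin":-0.022}]}}

```text
clock: 10.8
tool_pos: [0.5038, -0.1367, 0.1083]
orientation: [-180.0, -0.0, 53.1]
force: [0.3, 1.0, 1.8]
finger_gap: 0.0136
grip_force: 30.0
```

```bash
python3 s.py
```

```text
F [0.3 1.  1.8] T [ 0.2  -0.01  0.01] 29.987003803253174 [ 0.5038 -0.1367  0.1083] yaw 53.08 t 10.8
```

Emit:
{"op": "carry_out", "data": {"moves": [{"gripper":0.1,"offset":[0,0,0],"spin":-0.011},{"gripper":0.1,"offset":[0,0,0],"spin":-0.022},{"gripper":0.1,"offset":[0,0,0],"spin":-0.022}]}}

```text
clock: 11.18
tool_pos: [0.5038, -0.1367, 0.1083]
orientation: [180.0, 0.0, 57.1]
force: [0.1, -0.7, 2.7]
finger_gap: 0.0136
grip_force: 30.0
```

```bash
python3 s.py
```

```text
F [ 0.1 -0.7  2.7] T [ 0.06 -0.01  0.04] 29.98619109392166 [ 0.5038 -0.1367  0.1083] yaw 57.08 t 11.175
```

Emit:
{"op": "carry_out", "data": {"moves": [{"gripper":0.1,"offset":[0,0,0],"spin":-0.01},{"gripper":0.1,"offset":[0,0,0],"spin":-0.017},{"gripper":0.1,"offset":[0,0,0],"spin":-0.017}]}}

```text
clock: 11.55
tool_pos: [0.5038, -0.1367, 0.1083]
orientation: [180.0, -0.0, 60.1]
force: [0.3, 0.0, 3.5]
finger_gap: 0.0136
grip_force: 30.0
```

```bash
python3 s.py
```

```text
F [0.3 0.  3.5] T [ 0.04 -0.    0.  ] 29.986693561077118 [ 0.5038 -0.1367  0.1083] yaw 60.12 t 11.55
```

Testing whether the claws still hold with a very small upward shift (0.3 mm).

Emit:
{"op": "carry_out", "data": {"moves": [{"gripper":0.1,"offset":[0,0,-0.002],"spin":0},{"gripper":0.1,"offset":[0,0,-0.004],"spin":0},{"gripper":0.1,"offset":[0,0,-0.004],"spin":0}]}}

```text
clock: 11.92
tool_pos: [0.5038, -0.1367, 0.1086]
orientation: [180.0, 0.0, 60.1]
force: [-0.0, 1.2, 3.7]
finger_gap: 0.0136
grip_force: 30.0
```

```bash
python3 s.py
```

```text
F [-0.   1.2  3.7] T [-0.02 -0.08  0.01] 29.986087381839752 [ 0.5038 -0.1367  0.1086] yaw 60.09 t 11.925
```

It moved freely and the seat is carrying the load (+3.7 N), so the lugs are in the gaps. Lifting gently.

Emit:
{"op": "carry_out", "data": {"moves": [{"gripper":0.1,"offset":[0,0,-0.005],"spin":0},{"gripper":0.1,"offset":[0,0,-0.01],"spin":0},{"gripper":0.1,"offset":[0,0,-0.01],"spin":0}]}}

```text
clock: 12.3
tool_pos: [0.5038, -0.1367, 0.1094]
orientation: [-180.0, -0.0, 60.1]
force: [-0.3, -0.0, 3.0]
finger_gap: 0.0136
grip_force: 30.0
```

```bash
python3 s.py
```

```text
F [-0.3 -0.   3. ] T [ 0.02 -0.16 -0.02] 29.985249638557434 [ 0.5038 -0.1367  0.1094] yaw 60.1 t 12.3
```

Emit:
{"op": "carry_out", "data": {"moves": [{"gripper":0.1,"offset":[0,0,-0.012],"spin":0},{"gripper":0.1,"offset":[0,0,-0.025],"spin":0},{"gripper":0.1,"offset":[0,0,-0.037],"spin":0},{"gripper":0.1,"offset":[0,0,-0.05],"spin":0},{"gripper":0.1,"offset":[0,0,-0.05],"spin":0}]}}

```text
clock: 12.92
tool_pos: [0.5037, -0.1367, 0.1132]
orientation: [-180.0, 0.0, 60.1]
force: [-0.6, -0.3, -2.3]
finger_gap: 0.0139
grip_force: 30.0
```

Emit:
{"op": "carry_out", "data": {"moves": [{"gripper":0.1,"offset":[0,0,-0.04],"spin":0},{"gripper":0.1,"offset":[0,0,-0.08],"spin":0},{"gripper":0.1,"offset":[0,0,-0.12],"spin":0},{"gripper":0.1,"offset":[0,0,-0.16],"spin":0},{"gripper":0.1,"offset":[0,0,-0.2],"spin":0}]}}

```text
clock: 13.55
tool_pos: [0.5039, -0.1367, 0.1297]
orientation: [180.0, -0.0, 60.1]
force: [-0.3, -1.1, -2.4]
finger_gap: 0.0136
grip_force: 30.0
```

Emit:
{"op": "carry_out", "data": {"moves": [{"gripper":0.1,"offset":[0,0,-0.2],"spin":0},{"gripper":0.1,"offset":[0,0,-0.5],"spin":0},{"gripper":0.1,"offset":[0,0,-0.8],"spin":0},{"gripper":0.1,"offset":[0,0,-0.8],"spin":0}]}}

```text
clock: 14.05
tool_pos: [0.5046, -0.137, 0.1959]
orientation: [179.8, -0.0, 60.1]
force: [0.2, 0.8, -3.4]
finger_gap: 0.0138
grip_force: 30.0
```

```bash
python3 s.py
python3 - <<'E'
from h import *
cv2.imwrite('pics/f.png',cv2.convertScaleAbs(cams.read_camera('side')[30:380],alpha=1.4))
E
```

```text
F [ 0.2  0.8 -3.4] T [-0.03 -0.1  -0.01] 29.981549978256226 [ 0.5046 -0.137   0.1959] yaw 60.1 t 14.05
```

View pics/f.png

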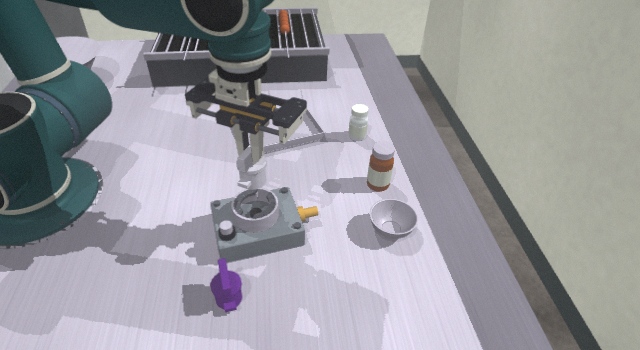

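The cap hangs in the gripper at about (258,170), clear of the collar at (255,208), and the button is down. Carrying it to the tray.

Emit:
{"op": "carry_out", "data": {"moves": [{"gripper":0.1,"offset":[0.41,-0.15,0],"spin":0},{"gripper":0.1,"offset":[0.83,-0.31,0],"spin":0},{"gripper":0.1,"offset":[0.83,-0.31,0],"spin":0}]}}

```text
clock: 14.48
tool_pos: [0.5152, -0.0651, 0.1922]
orientation: [-179.9, 0.0, 60.2]
force: [0.4, -0.2, -2.9]
finger_gap: 0.0139
grip_force: 30.0
```

Emit:
{"op": "carry_out", "data": {"moves": [{"gripper":0.1,"offset":[0.41,-0.15,0],"spin":0},{"gripper":0.1,"offset":[0.83,-0.31,0],"spin":0},{"gripper":0.1,"offset":[0.83,-0.31,0],"spin":0}]}}

```text
clock: 14.85
tool_pos: [0.5269, 0.0043, 0.1924]
orientation: [-179.9, 0.0, 60.2]
force: [0.5, 0.2, -2.1]
finger_gap: 0.014
grip_force: 30.0
```

Emit:
{"op": "carry_out", "data": {"moves": [{"gripper":0.1,"offset":[0.41,-0.15,0],"spin":0},{"gripper":0.1,"offset":[0.83,-0.31,0],"spin":0},{"gripper":0.1,"offset":[0.83,-0.31,0],"spin":0}]}}

```text
clock: 15.22
tool_pos: [0.5386, 0.0737, 0.1925]
orientation: [-179.9, 0.0, 60.2]
force: [-0.5, -0.3, -2.3]
finger_gap: 0.014
grip_force: 30.0
```

Emit:
{"op": "carry_out", "data": {"moves": [{"gripper":0.1,"offset":[0.41,-0.15,0],"spin":0},{"gripper":0.1,"offset":[0.83,-0.31,0],"spin":0},{"gripper":0.1,"offset":[0.83,-0.31,0],"spin":0}]}}

```text
clock: 15.6
tool_pos: [0.5503, 0.1432, 0.1927]
orientation: [-180.0, 0.0, 60.2]
force: [0.2, -1.4, -3.2]
finger_gap: 0.0142
grip_force: 30.0
```

Emit:
{"op": "carry_out", "data": {"moves": [{"gripper":0.1,"offset":[0.41,-0.15,0],"spin":0},{"gripper":0.1,"offset":[0.83,-0.31,0],"spin":0},{"gripper":0.1,"offset":[0.83,-0.31,0],"spin":0},{"gripper":0.1,"offset":[0.83,-0.31,0],"spin":0}]}}

```text
clock: 16.1
tool_pos: [0.5619, 0.2114, 0.193]
orientation: [-180.0, 0.0, 60.1]
force: [0.1, -0.5, -2.4]
finger_gap: 0.0139
grip_force: 30.0
```

Emit:
{"op": "carry_out", "data": {"moves": [{"gripper":0.1,"offset":[0,0,0.3],"spin":0},{"gripper":0.1,"offset":[0,0,0.65],"spin":0},{"gripper":0.1,"offset":[0,0,1],"spin":0},{"gripper":0.1,"offset":[0,0,1],"spin":0}]}}

```text
clock: 16.6
tool_pos: [0.5609, 0.2112, 0.1115]
orientation: [-179.9, 0.2, 60.0]
force: [0.4, -0.7, -1.4]
finger_gap: 0.0135
grip_force: 30.0
```

Emit:
{"op": "carry_out", "data": {"moves": [{"gripper":0.1,"offset":[0,0,0.2],"spin":0},{"gripper":0.1,"offset":[0,0,0.4],"spin":0},{"gripper":0.1,"offset":[0,0,0.56],"spin":0},{"gripper":0.1,"offset":[0,0,0.56],"spin":0},{"gripper":0.1,"offset":[0,0,0.56],"spin":0}]}}

```text
clock: 17.23
tool_pos: [0.562, 0.213, 0.069]
orientation: [180.0, -0.0, 60.1]
force: [-0.4, 0.2, -1.8]
finger_gap: 0.014
grip_force: 30.0
```

Emit:
{"op": "carry_out", "data": {"moves": [{"gripper":0.1,"offset":[0,0,0.025],"spin":0},{"gripper":0.1,"offset":[0,0,0.05],"spin":0},{"gripper":0.1,"offset":[0,0,0.075],"spin":0},{"gripper":0.1,"offset":[0,0,0.075],"spin":0}]}}

```text
clock: 17.73
tool_pos: [0.5617, 0.2128, 0.0624]
orientation: [-180.0, 0.0, 60.1]
force: [0.7, 0.3, -2.0]
finger_gap: 0.0135
grip_force: 30.0
```

Emit:
{"op": "carry_out", "data": {"moves": [{"gripper":0.1,"offset":[0,0,0.02],"spin":0},{"gripper":0.1,"offset":[0,0,0.04],"spin":0},{"gripper":0.1,"offset":[0,0,0.055],"spin":0},{"gripper":0.1,"offset":[0,0,0.055],"spin":0}]}}

```text
clock: 18.23
tool_pos: [0.5618, 0.2129, 0.0581]
orientation: [-180.0, 0.0, 60.1]
force: [0.2, -0.1, -2.6]
finger_gap: 0.0138
grip_force: 30.0
```

Emit:
{"op": "carry_out", "data": {"moves": [{"gripper":0.1,"offset":[0,0,0.006],"spin":0},{"gripper":0.1,"offset":[0,0,0.012],"spin":0},{"gripper":0.1,"offset":[0,0,0.012],"spin":0}]}}

```text
clock: 18.6
tool_pos: [0.5618, 0.2129, 0.0572]
orientation: [-180.0, 0.0, 60.1]
force: [0.6, 0.1, -1.7]
finger_gap: 0.0137
grip_force: 30.0
```

Emit:
{"op": "carry_out", "data": {"moves": [{"gripper":0.1,"offset":[0,0,0.006],"spin":0},{"gripper":0.1,"offset":[0,0,0.01],"spin":0},{"gripper":0.1,"offset":[0,0,0.01],"spin":0}]}}

```text
clock: 18.98
tool_pos: [0.5618, 0.2129, 0.0564]
orientation: [-180.0, 0.0, 60.1]
force: [-0.5, 0.2, -3.2]
finger_gap: 0.0138
grip_force: 30.0
```

Emit:
{"op": "carry_out", "data": {"moves": [{"gripper":0.1,"offset":[0,0,0.005],"spin":0},{"gripper":0.1,"offset":[0,0,0.01],"spin":0},{"gripper":0.1,"offset":[0,0,0.01],"spin":0}]}}

```text
clock: 19.35
tool_pos: [0.562, 0.2129, 0.0561]
orientation: [180.0, -0.0, 60.1]
force: [-1.2, -0.8, 5.8]
finger_gap: 0.0137
grip_force: 30.0
```

Touchdown: the force turned from -3 N to +5.8 N at the expected height. Releasing and rising.

Emit:
{"op": "carry_out", "data": {"moves": [{"gripper":0.18,"offset":[0,0,0],"spin":0},{"gripper":0.3,"offset":[0,0,0],"spin":0},{"gripper":0.5,"offset":[0,0,0],"spin":0},{"gripper":0.5,"offset":[0,0,0],"spin":0},{"gripper":0.5,"offset":[0,0,0],"spin":0}]}}

```text
clock: 19.98
tool_pos: [0.5618, 0.2129, 0.0556]
orientation: [-180.0, -0.0, 60.1]
force: [-0.8, 0.5, -0.4]
finger_gap: 0.046
grip_force: 0.0
```

Emit:
{"op": "carry_out", "data": {"moves": [{"gripper":0.5,"offset":[0,0,-0.1],"spin":0},{"gripper":0.5,"offset":[0,0,-0.5],"spin":0},{"gripper":0.5,"offset":[0,0,-1],"spin":0},{"gripper":0.5,"offset":[0,0,-1],"spin":0}]}}

```text
clock: 20.48
tool_pos: [0.5631, 0.2133, 0.1397]
orientation: [179.8, -0.2, 60.1]
force: [-0.5, -0.3, -0.6]
finger_gap: 0.0465
grip_force: 0.0
```

Emit:
{"op": "carry_out", "data": {"moves": [{"gripper":0.5,"offset":[-0.5,0,-1],"spin":0},{"gripper":0.5,"offset":[-1,0,-1],"spin":0},{"gripper":0.5,"offset":[-1,0,-1],"spin":0},{"gripper":0.5,"offset":[-1,0,-1],"spin":0}]}}

```text
clock: 20.98
tool_pos: [0.5219, 0.1436, 0.2149]
orientation: [-180.0, 0.0, 60.1]
force: [-0.1, 0.1, -1.0]
finger_gap: 0.0466
grip_force: 0.0
```

Run:
```python
from h import *
cv2.imwrite('pics/g.png',cv2.convertScaleAbs(cv2.resize(cams.read_camera('side')[120:280,190:400],(788,600)),alpha=1.4))
```

```text
(no output)
```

View pics/g.png

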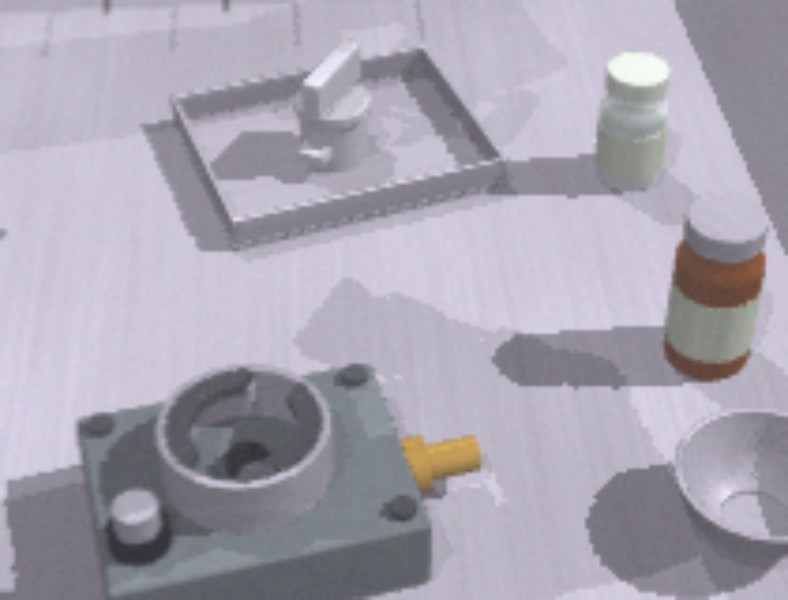

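The cap stands upright in the tray at about (335,115), the collar is empty, the button at (137,515) is down, and the jars and bowl are where they were. Handing in.

```bash
python3 -c "
from cell import order
print(order.finish_job())"
```

```text
the job is handed in; nothing more can be done
None
```

The gas filter is open and the job is handed in: the button is fully down, and the cap came off and stands upright in the tray. I turned it about 49° until it lifted freely and did not press on to feel the stop; no verdict was shown.

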